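# Bring the square dish under the bench magnifier

## Task

With a finger, push the arms of the parts carousel round until its square dish stands over the flat foot bar, in line between the hub and the magnifier's post; only then push the magnifier's arm round until its lens is centred over that dish. Only push, lift nothing: the heavy stand stays where it is, and the pen cup, bottle, cardboard box and screwdriver around it are left alone.

Things in the scene. Friction and masses are not known exactly. Their poses are not given: they have to be found in the camera images.
- stand: Loose, heavy (3.5 kg) dark steel foot of the inspection stand; it slides or tips if pushed harder than about 15 N. Origin on the table under the hub; x axis along the flat foot bar from the hub to the magnifier's post, 220 mm away; z up. Disc 130 mm across and 12 mm high under the hub, disc 80 mm across and 12 mm high under the post, joined by the bar, 30 mm wide, 10 mm high.
- hub_axis (a point): Point on the carousel's vertical axis at the mid-height of its four arms, 43 mm above the table. Arms: level aluminium bars 90 degrees apart, 10 mm wide, 38 to 48 mm above the table, bare from 24 to 84 mm from the axis; free space between and under them down to the foot. Hub 48 mm across, 50 mm high, with a 20 mm nut up to 62 mm.
- carousel (a joint): Turn of the carousel, rad, counter-clockwise seen from above; 0 or any whole number of turns (6.283) = square dish at the viewing spot. It can be turned either way past a full turn, starts 0.8 to 5.48. Rubbing friction of 0.08 N m holds it where it is left (about 1 N at the arms).
- square_dish (a point): Centre of the mouth of the square dish (52 mm sides, a small green board in it) at the end of one arm, 110 mm from the axis, 58 mm above the table; turns with the carousel. The other three arms end in round dishes (52 mm across) at the same radius. All dishes are grey, 38 to 58 mm above the table, reach out to 139 mm from the axis; their contents are fixed.
- viewing_spot (a point): Point over the foot bar, 110 mm from the hub axis towards the post and 58 mm above the table: where the centre of the square dish has to come. It stays with the stand.
- post_axis (a point): Point on the vertical axis of the magnifier's post, at the mid-height of the magnifier's arm (130 mm above the table). Post 12 mm across, with a black collar 24 mm across from 121 to 139 mm above the table, nothing above it.
- magnifier (a joint): Turn of the magnifier's arm about the post, rad, clockwise seen from above; 0 = arm points at the hub, lens centred over the viewing spot. It starts at 1.2 to 1.9, on the robot's side, so it is pushed counter-clockwise. Range -0.8 to 2.4, no stop at 0; friction of 0.05 N m holds it where it is left. Arm: level bar 9 mm wide, 125 to 135 mm above the table, bare from 12 to 73 mm from the post's axis.
- lens_center (a point): Centre of the round lens at the end of the magnifier's arm, 110 mm from the post's axis and 130 mm above the table; black rim 74 mm across and 10 mm high. The lens hangs 72 mm above the dishes.
- pen_cup: Bystander: loose steel cup, 68 mm across and 90 mm high, with pens that stick out to 160 mm above the table. Origin at the centre of its underside.
- flux_bottle: Bystander: loose black bottle, 50 mm across, 90 mm high. Origin at the centre of its underside.
- card_box: Bystander: loose open cardboard box, 80 x 100 x 35 mm high. Origin at the centre of its underside.
- screwdriver: Bystander: loose screwdriver lying flat, 190 mm long, orange handle. Origin under its middle.

How it is judged:
By the outcome, as a careful person would: the job done as asked, in the order asked, and still so for the second after the job is handed in, with the robot touching nothing.
It also fails if it takes over 72 s, if anything falls off the work surface, if the arm or the gripper's body presses on something with over 40 N, if the wrist force passes 120 N, or if a joint passes its speed limit or range.

## Robot

A 6-joint arm with a two-finger parallel gripper is mounted at the origin on the work surface. World frame = base frame: x ahead of the robot, y to its left, z up, the work surface at z = 0. Lengths are in m, angles in rad, forces in N, time in s.
With the tool pointing down it reaches from about 0.275 to 0.775 m from the base axis. Payload 14.6 kg.
Tool frame: the origin (TCP) lies midway between the tips of the shut fingers; the grasp point (between the pads) lies 19 mm behind it; z points along the fingers, y is the direction in which the jaws open and shut (so a half turn about z gives the same grasp; the last joint's range is limited). The gripper opens to 85 mm and grips with 20 to 120 N. Pads are 22 mm wide; open, the fingers measure 114 mm over their backs; the gripper's body (76 mm by 85 mm) begins 54 mm behind the grasp point. The pads swing forward as they close: fully open they stand 13 mm farther back than shut.
Start: joints at [-1.317, 0.263, -0.048, 1.259, 0, 1.415], TCP at [0.209, -0.482, 0.192] pointing down, gripper open.
Joint ranges: [-2.65, 2.65], [-0.89, 1.7], [-1.18, 1.37], [-2.13, 2.11], [-1.35, 1.29], [-3.14, 3.14]. Speed limits (rad/s): [1.89, 1.89, 2.57, 2.79, 3.14, 3.14].

## Interface

Orientations are given as a unit quaternion [w, x, y, z].
In Python, from workcell import r gives the robot as it stands. The module is installed in compiled form; this text tells all that it offers. Calls block until the motion is done:
- r.reach(position, orientation): joint-space move of the TCP to a pose.
- r.move_linear(position, rot=None, speed=0.15): straight line of the TCP; rot=None keeps the orientation; speed is the mean speed in m/s.
- r.move_j(angles): joint-space move.
- r.gripper_to(opening, squeeze=None): opening from 0.0 (shut) to 1.0 (fully open); squeeze is the grip in N (None keeps the last); returns when the fingers have stopped.
- r.pause(seconds).
- r.inverse_kinematics(position, orientation): joint angles nearest the present ones, or None.
- r.camera(name): name is "scene" or "top" or "wrist"; returns (picture, depth): 400x640x3 uint8, blue, green, red; 400x640 float32, m along the optical axis (not along the pixel's ray), 0 where there is no reading.
- r.camera_info(name): a dict with "fx", "fy", "cx", "cy" (pixels), "rvec" (rotation vector, rad) and "tvec" (3), from world to camera coordinates, as OpenCV has them. Camera axes: x right, y down, z forward; pixel columns grow to the right and rows downward; lengths in m; the calibration is good to about 2 mm. A picture is of the moment at which its call begins: read the wrist's pose just before it. camera_info takes no time and is no camera call; for the wrist camera it gives the pose at the moment of the call.
A pose or a line that the arm cannot do raises r.MotionError and nothing moves.
- r.job_done(): hands the job in, once; it reports no verdict.
Trained networks look in the newest picture that a camera, given by its name, has taken for a name from the list of things; names that differ only in an ending like _2 or _b are one class to them, and where a whole thing is asked for, a point or a joint stands for the part that bears it (a point fixed in the world has none). Each returns a list of dicts, best first, with "confidence" (0 to 1); they miss things now and then, are a little off and sometimes report something else, mostly with a low value. They report only what shows in the picture. A call takes as long as a camera call.
- r.masks_of(camera, target): "mask" (400x640 bool, what is visible of it) and "rect" ([centre column, centre row, width, height] in pixels, round what is visible of it).
- r.mark_of(camera, target): "location" ([column, row] in pixels: a listed point, or the origin of a listed thing).
Readings, each from a call of its own:
- r.get_time_s(): time.
- r.get_joint_positions(): joint angles.
- r.get_joint_velocities(): joint speeds.
- r.get_tau(): joint torques, N m.
- r.get_eef_pos(): TCP position.
- r.get_tool_rot(): TCP orientation.
- r.get_force(): force on the tool from outside, world axes, zero at the start.
- r.get_moment(): the same for the moment, N m.
- r.get_finger_gap(): opening from 0.0 (shut) to 1.0 (fully open).
Only numpy, scipy, OpenCV 4.12 (cv2) and the standard library are available. Lean on these libraries where they do the work, as an engineer would, in place of code of your own. Each camera call takes 0.05 s, during which the arm holds its last target.

## Working session

There is one attempt and no reset: what is moved stays moved. The work goes in short steps, each a Python script; the robot and the scene stay as the last script left them, time stands still between calls to the robot, and variables do not carry over. Pictures are saved under pics/ and viewed, and the job is handed in when it is done.

```bash
mkdir -p pics
cat > h.py <<'E'
import numpy as np, cv2
from workcell import r
def cam(n):
    i=r.camera_info(n); K=np.array([[i['fx'],0,i['cx']],[0,i['fy'],i['cy']],[0,0,1]]); R=cv2.Rodrigues(np.array(i['rvec'],float))[0]; return K,R,np.array(i['tvec'],float).ravel()
def at_z(c,px,z):
    K,R,t=c; d=R.T@np.linalg.inv(K)@np.array([px[0],px[1],1.]); o=-R.T@t; return o+d*(z-o[2])/d[2]
def proj(c,p):
    K,R,t=c; q=K@(R@np.asarray(p,float)+t); return q[:2]/q[2]
E
python3 - <<'E'
from h import *
Z=dict(stand=0,hub_axis=.043,square_dish=.058,viewing_spot=.058,post_axis=.13,lens_center=.13,pen_cup=0,flux_bottle=0,card_box=0,screwdriver=0)
for n in ("top","scene"):
    p,d=r.camera(n); cv2.imwrite(f"pics/{n}0.png",p); c=cam(n); print(n,'campos',-c[1].T@c[2])
    for k,z in Z.items():
        m=r.mark_of(n,k)
        print(k,[(np.round(x['location']),round(x['confidence'],2),np.round(at_z(c,x['location'],z),3)) for x in m[:2]])
print(r.get_time_s(),r.get_tool_rot(),r.get_force())
E
```

```text
top campos [ 0.43514189 -0.02266243  0.75019608]
stand [(array([360., 211.]), 0.63, array([ 0.543, -0.098,  0.   ]))]
hub_axis [(array([358., 207.]), 0.83, array([ 0.544, -0.09 ,  0.043]))]
square_dish []
viewing_spot [(array([307., 196.]), 0.92, array([0.563, 0.01 , 0.058]))]
post_axis [(array([243., 168.]), 0.97, array([0.598, 0.122, 0.13 ]))]
lens_center [(array([212., 224.]), 0.75, array([0.497, 0.17 , 0.13 ]))]
pen_cup []
flux_bottle [(array([392., 135.]), 0.67, array([ 0.711, -0.168,  0.   ])), (array([311., 194.]), 0.21, array([0.578, 0.005, 0.   ]))]
card_box [(array([326., 112.]), 0.89, array([ 0.762, -0.023,  0.   ]))]
screwdriver [(array([419., 307.]), 0.95, array([ 0.353, -0.216,  0.   ]))]
scene campos [0.9774894  0.31170468 0.83907362]
stand [(array([291., 202.]), 0.76, array([ 0.544, -0.093,  0.   ]))]
hub_axis [(array([287., 193.]), 0.66, array([ 0.548, -0.098,  0.043]))]
square_dish [(array([277., 158.]), 0.57, array([ 0.481, -0.186,  0.058]))]
viewing_spot [(array([318., 221.]), 0.87, array([0.579, 0.022, 0.058]))]
post_axis [(array([351., 230.]), 0.69, array([0.593, 0.121, 0.13 ]))]
lens_center [(array([395., 214.]), 0.97, array([0.502, 0.177, 0.13 ]))]
pen_cup [(array([215., 171.]), 0.67, array([ 0.587, -0.335,  0.   ]))]
flux_bottle [(array([228., 236.]), 0.76, array([ 0.717, -0.157,  0.   ]))]
card_box [(array([255., 276.]), 0.6, array([ 0.76 , -0.029,  0.   ])), (array([292., 202.]), 0.45, array([ 0.543, -0.091,  0.   ]))]
screwdriver [(array([300., 144.]), 0.75, array([ 0.359, -0.203, -0.   ]))]
1.1 [1.11314743e-05 9.79180947e-01 2.02989344e-01 8.97657717e-07] [-0.11862732  0.00416367 -1.40434803]
```

View pics/top0.png

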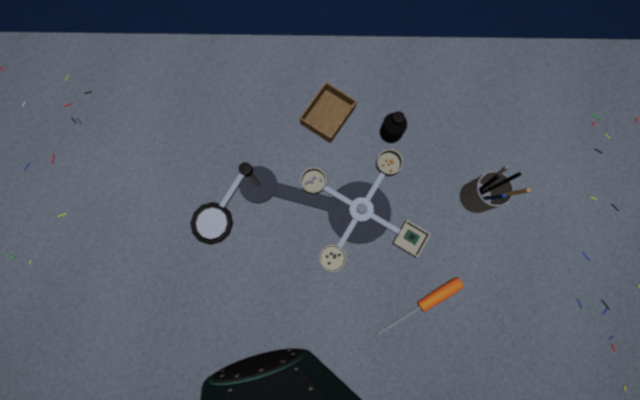

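View pics/scene0.png

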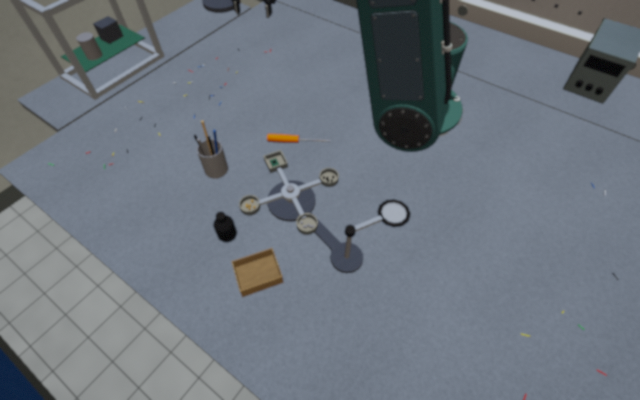

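Run:
```python
from h import *
c=cam("top")
D=[at_z(c,p,.058)[:2] for p in [(411,237),(389,162),(313,181),(333,258)]]
H=np.mean(D,0); print(H,[ (round(np.linalg.norm(d-H),4),round(np.arctan2(*(d-H)[::-1]),3)) for d in D])
print(at_z(c,(361,209),.062),at_z(c,(259,184),.012),at_z(c,(245,169),.139), at_z(c,(212,223),.135))
r.gripper_to(0.0)
q=r.get_tool_rot()
from scipy.spatial.transform import Rotation as Ro
# tool down, tool x along world +x
for a in (0,np.pi/2,-np.pi/2,np.pi):
    qq=[0,np.cos(a/2),np.sin(a/2),0]
    for P in ([.54,-.09,.3],[.54,-.09,.03],[.55,.1,.35]): 
        s=r.inverse_kinematics(P,qq); print(a,P,None if s is None else np.round(s,2))
r.reach([.50,-.03,.36],[0,1,0,0])
for k in range(1):
    p,d=r.camera("wrist"); cv2.imwrite("pics/w1.png",p)
    c=cam("wrist"); print(-c[1].T@c[2],c[1][2])
p,d=r.camera("scene"); cv2.imwrite("pics/s1.png",p)
print(r.get_time_s())
```

```text
[ 0.53976078 -0.0954545 ] [(np.float64(0.1076), np.float64(-2.079)), (np.float64(0.1089), np.float64(-0.523)), (np.float64(0.1087), np.float64(1.061)), (np.float64(0.109), np.float64(2.629))]
[ 0.53857346 -0.09422215  0.062     ] [0.5946846  0.11382394 0.012     ] [0.59359389 0.11628932 0.139     ] [0.49819218 0.16829422 0.135     ]
0 [0.54, -0.09, 0.3] [-0.31  0.3   0.29  1.57  0.    2.83]
0 [0.54, -0.09, 0.03] [-0.31  0.4  -0.3   0.87  0.    2.83]
0 [0.55, 0.1, 0.35] [ 0.03  0.34  0.5   1.73  0.   -3.11]
1.5707963267948966 [0.54, -0.09, 0.3] [-0.31  0.3   0.29  1.57  0.    1.26]
1.5707963267948966 [0.54, -0.09, 0.03] [-0.31  0.4  -0.3   0.87  0.    1.26]
1.5707963267948966 [0.55, 0.1, 0.35] [0.03 0.34 0.5  1.73 0.   1.6 ]
-1.5707963267948966 [0.54, -0.09, 0.3] [-0.31  0.3   0.29  1.57  0.   -1.88]
-1.5707963267948966 [0.54, -0.09, 0.03] [-0.31  0.4  -0.3   0.87  0.   -1.88]
-1.5707963267948966 [0.55, 0.1, 0.35] [ 0.03  0.34  0.5   1.73  0.   -1.54]
3.141592653589793 [0.54, -0.09, 0.3] [-0.31  0.3   0.29  1.57  0.   -0.31]
3.141592653589793 [0.54, -0.09, 0.03] [-0.31  0.4  -0.3   0.87  0.   -0.31]
3.141592653589793 [0.55, 0.1, 0.35] [0.03 0.34 0.5  1.73 0.   0.03]
[ 0.56661445 -0.03240864  0.54235785] [-2.66303539e-01  5.32116069e-04 -9.63889071e-01]
3.9917
```

View pics/w1.png

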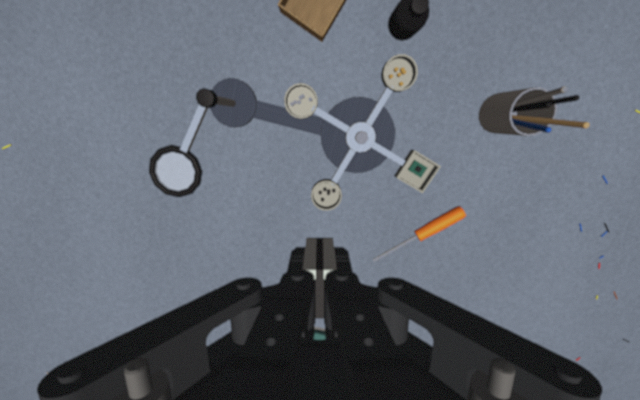

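View pics/s1.png

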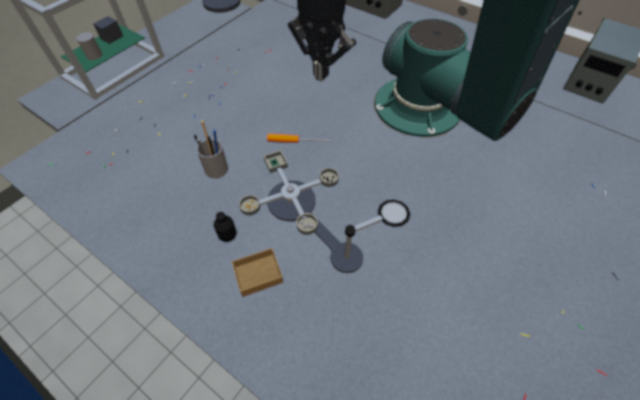

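```bash
cat >> h.py <<'E'
from scipy.optimize import least_squares
def model(u):
    x,y,a,c,m=u; H=np.array([x,y]); e=lambda t:np.array([np.cos(t),np.sin(t)])
    P=H+.22*e(a); L=P+.11*e(a+np.pi-m)
    o={'nut':[*H,.062],'post':[*P,.139],'lens':[*L,.135],'pdisc':[*P,.012],'hdisc':[*H,.012]}
    for k in range(4): o['d%d'%k]=[*(H+.11*e(a+c+k*np.pi/2)),.058]
    return o
def fit(obs,u0):  # obs: list of (cam, {name:px})
    f=lambda u:np.concatenate([(proj(c,model(u)[k])-px)/1. for c,o in obs for k,px in o.items()])
    s=least_squares(f,u0,loss='soft_l1'); return s.x,f(s.x).reshape(-1,2)
E
python3 - <<'E'
from h import *
from scipy.ndimage import center_of_mass
ct=cam('top'); cw=cam('wrist')
top={'nut':(361,209),'post':(246,168.5),'lens':(212,223),'d0':(411,237),'d1':(389,162),'d2':(313,181),'d3':(333,258),'pdisc':(259,184)}
w={'nut':(361.5,137),'post':(206.5,97.5),'lens':(175.5,171),'d0':(416.5,170),'d1':(400,72.5),'d2':(301.5,101),'d3':(326,194),'pdisc':(234,103)}
u0=[.54,-.093,1.337,-3.45,1.8]
for o in ([(ct,top)],[(cw,w)],[(ct,top),(cw,w)]):
    u,res=fit(o,u0); print(np.round(u,4)); 
print(np.round(res,1).tolist())
E
```

```text
[ 0.5393 -0.0961  1.3139 -3.3983  1.8032]
[ 0.5394 -0.0998  1.3181 -3.4155  1.8151]
[ 0.5394 -0.0984  1.3175 -3.411   1.8139]
[[2.2, -0.4], [-0.0, -0.0], [0.7, 0.2], [2.3, 1.6], [1.8, -0.3], [1.3, -0.8], [0.8, 0.4], [-0.4, 0.0], [-0.3, 0.1], [-2.7, -0.6], [-1.3, 0.7], [1.5, 1.2], [-0.4, -0.5], [-1.5, -0.4], [-0.0, 1.4], [-2.2, -0.6]]
```

```bash
cat >> h.py <<'E'
Q=[0,np.cos(-np.pi/4),np.sin(-np.pi/4),0]
H0=np.array([.539,-.0975]); YAW=1.3170
e=lambda t:np.array([np.cos(t),np.sin(t)]); n=lambda t:np.array([-np.sin(t),np.cos(t)])
def fpos(C,th,s,sg):   # finger centre touching arm at angle th; sg=+1 on ccw side
    p=4.8e-3+.0145*abs(np.sin(th))+.011*abs(np.cos(th)); return C+s*e(th)+sg*p*n(th)
E
python3 - <<'E'
from h import *
z=.03
p=H0+.06*e(3.4)
r.reach([*p,.16],Q); print(r.get_joint_positions())
r.move_linear([*p,z],speed=.15)
f0=np.array(r.get_force()); print(f0,r.get_eef_pos())
a0=YAW-3.411+3*np.pi/2; tgt=YAW+3*np.pi/2-2*np.pi; print(a0,tgt)
ths=np.append(np.arange(a0+.05,tgt+.15,-.15),tgt+.15)
for i,t in enumerate(ths):
    r.move_linear([*fpos(H0,t,.056,1),z],speed=.06)
    if i%3==0:print(round(t,2),np.round(np.array(r.get_force())-f0,1),r.get_time_s())
pi,_=r.camera("top"); cv2.imwrite("pics/t2.png",pi)
pi,_=r.camera("wrist"); cv2.imwrite("pics/w2.png",pi)
E
```

```text
[-3.95482084e-01  2.22791532e-01 -1.91435381e-01  1.15647404e+00
  2.56641853e-05 -1.96606215e+00]
[-0.06467437  0.39424098  0.78432108] [ 0.48145996 -0.11299762  0.03063829]
2.6183889803846894 -0.2537963267948964
2.67 [ 0.5 -0.4 -1.1] 9.5583
2.22 [ 0.6 -1.1 -0.6] 10.4333
1.77 [-0.5 -0.7 -0.3] 11.3667
1.32 [-0.6 -0.4 -0.9] 12.2583
0.87 [-0.6 -0.3 -0.7] 13.1333
0.42 [-0.5 -0.9 -0.6] 14.0667
-0.03 [ 0.3  0.4 -0.2] 15.0333
```

View pics/t2.png

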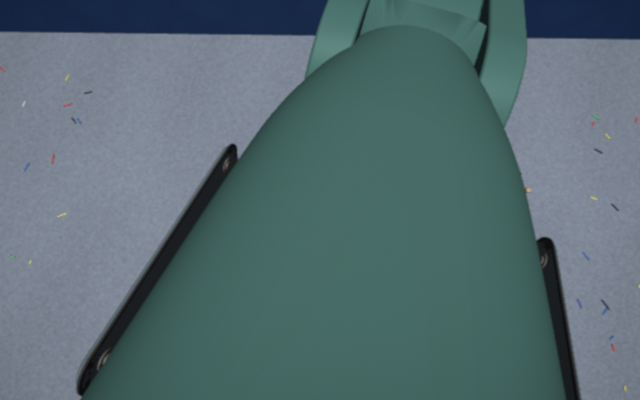

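View pics/w2.png

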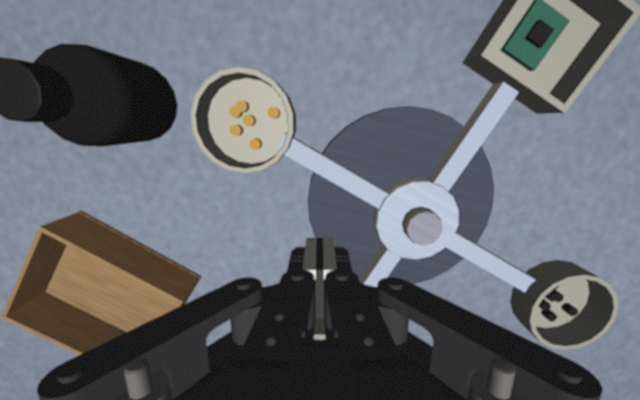

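Run:
```python
from h import *
print(r.get_eef_pos(),r.get_tool_rot(),r.get_joint_positions(),r.get_finger_gap(),r.get_force())
c=cam('wrist'); print(proj(c,r.get_eef_pos()), -c[1].T@c[2])
p,d=r.camera("wrist")
print(d[235:262:5,320], d[290:390:20,320])
for px in [(320,241),(418,220),(243,119),(560,300),(470,140),(300,240)]:
    K,R,t=c; dd=d[px[1],px[0]]; q=R.T@(np.linalg.inv(K)@np.array([*px,1.])*dd-t); print(px,dd,np.round(q,3))
p,d=r.camera("scene"); cv2.imwrite("pics/s3.png",p)
```

```text
[ 0.59644478 -0.08609238  0.03000994] [ 2.87355271e-06  7.07125957e-01 -7.07087604e-01 -2.26411592e-05] [-2.78516389e-01  4.83527662e-01 -1.56503653e-01  9.30807391e-01
  1.69568302e-05 -1.84936696e+00] 0.0017172403592639529 [-0.72263188 -0.26494672 -0.22238134]
[318.40779366 229.59317683] [ 0.59585654 -0.15497065  0.21265555]
[0.21429811 0.1436816  0.13865888 0.13283695 0.12804812 0.12349559] [0.11752053 0.12140182 0.18529034 0.07482644 0.06894847]
(320, 241) 0.14360605 [ 0.596 -0.099  0.079]
(418, 220) 0.15827045 [ 0.544 -0.104  0.063]
(243, 119) 0.15839548 [ 0.636 -0.155  0.048]
(560, 300) 0.18810603 [ 0.445 -0.045  0.048]
(470, 140) 0.16100594 [ 0.515 -0.144  0.049]
(300, 240) 0.22760946 [ 0.611 -0.067  0.001]
```

View pics/s3.png

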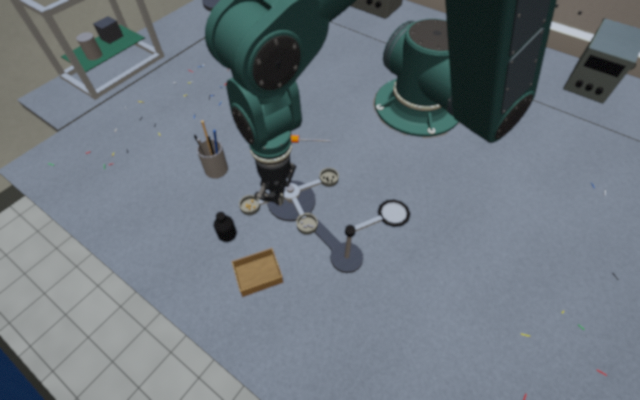

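Run:
```python
from h import *
c=cam('wrist'); p,d=r.camera("wrist"); cv2.imwrite("pics/w3.png",p)
K,R,t=c; T=r.get_eef_pos()
for col in (300,312,320,328,340):
    for row in range(225,391,12):
        dd=d[row,col]; q=R.T@(np.linalg.inv(K)@np.array([col,row,1.])*dd-t)-T; print((col,row),round(float(dd),3),np.round(q,3))
crop=cv2.resize(p[200:400,180:460],None,fx=2.8,fy=2.8); cv2.imwrite("pics/w3c.png",crop)
s,_=r.camera("scene"); cv2.imwrite("pics/s3c.png",cv2.resize(s[120:240,200:360],None,fx=5,fy=5,interpolation=cv2.INTER_CUBIC))
c=cam('scene'); print((proj(c,T)-[200,120])*5,(proj(c,T+[0,0,.05])-[200,120])*5)
```

```text
(300, 225) 0.226 [ 0.014  0.008 -0.03 ]
(300, 237) 0.228 [ 0.014  0.017 -0.03 ]
(300, 249) 0.144 [ 0.009 -0.009  0.05 ]
(300, 261) 0.131 [ 0.008 -0.009  0.063]
(300, 273) 0.108 [ 0.006 -0.015  0.085]
(300, 285) 0.103 [ 0.006 -0.014  0.091]
(300, 297) 0.096 [ 0.006 -0.014  0.098]
(300, 309) 0.081 [ 0.005 -0.019  0.112]
(300, 321) 0.077 [ 0.004 -0.019  0.117]
(300, 333) 0.076 [ 0.004 -0.016  0.118]
(300, 345) 0.077 [ 0.004 -0.013  0.118]
(300, 357) 0.073 [ 0.004 -0.013  0.122]
(300, 369) 0.069 [ 0.004 -0.013  0.126]
(300, 381) 0.067 [ 0.004 -0.012  0.129]
(312, 225) 0.213 [ 0.005  0.003 -0.018]
(312, 237) 0.149 [ 0.003 -0.013  0.044]
(312, 249) 0.135 [ 0.003 -0.013  0.058]
(312, 261) 0.123 [ 0.002 -0.013  0.071]
(312, 273) 0.111 [ 0.002 -0.014  0.083]
(312, 285) 0.104 [ 0.002 -0.014  0.09 ]
(312, 297) 0.104 [ 0.002 -0.01   0.091]
(312, 309) 0.109 [ 0.002 -0.002  0.088]
(312, 321) 0.11 [0.002 0.003 0.088]
(312, 333) 0.108 [0.002 0.005 0.091]
(312, 345) 0.078 [ 0.001 -0.012  0.118]
(312, 357) 0.074 [ 0.001 -0.013  0.122]
(312, 369) 0.07 [ 0.001 -0.013  0.126]
(312, 381) 0.067 [ 0.001 -0.
[... 1044 characters left out ...]
123]
(328, 369) 0.071 [-0.003 -0.012  0.125]
(328, 381) 0.066 [-0.002 -0.013  0.129]
(340, 225) 0.212 [-0.015  0.003 -0.017]
(340, 237) 0.214 [-0.015  0.012 -0.017]
(340, 249) 0.144 [-0.011 -0.009  0.05 ]
(340, 261) 0.132 [-0.01  -0.009  0.062]
(340, 273) 0.109 [-0.008 -0.015  0.084]
(340, 285) 0.103 [-0.008 -0.014  0.091]
(340, 297) 0.096 [-0.007 -0.014  0.098]
(340, 309) 0.083 [-0.006 -0.018  0.11 ]
(340, 321) 0.078 [-0.006 -0.018  0.116]
(340, 333) 0.074 [-0.006 -0.018  0.12 ]
(340, 345) 0.074 [-0.006 -0.015  0.12 ]
(340, 357) 0.073 [-0.006 -0.013  0.122]
(340, 369) 0.071 [-0.005 -0.012  0.125]
(340, 381) 0.066 [-0.005 -0.013  0.129]
[396.95003706 451.73865936] [388.42993326 394.69443109]
```

View pics/w3c.png

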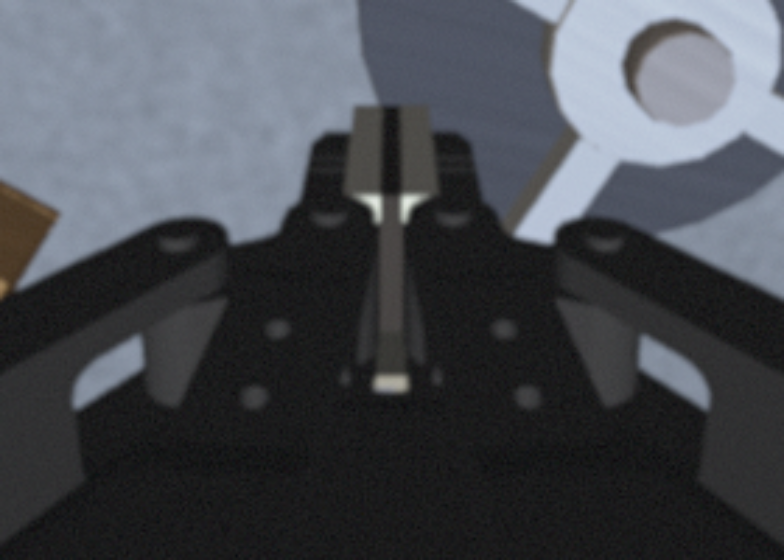

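View pics/s3c.png

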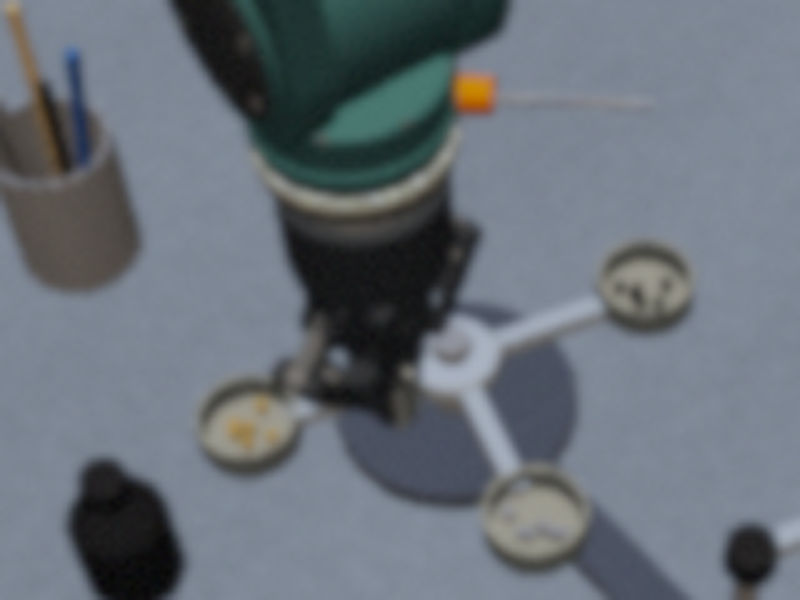

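Run:
```python
from h import *
c=cam('wrist'); p,d=r.camera("wrist"); K,R,t=c; T=r.get_eef_pos()
vv,uu=np.mgrid[0:400,0:640]; q=((np.stack([uu,vv,np.ones_like(uu)],-1)@np.linalg.inv(K).T)*d[...,None]-t)@R-T
m=(d>0)&(vv>225)&(q[...,2]>.035)&(abs(q[...,0])<.12)&(abs(q[...,1])<.05)
for lo in np.arange(.035,.13,.01):
    s=q[m&(q[...,2]>=lo)&(q[...,2]<lo+.01)]
    if len(s): print(round(lo,3),len(s),np.round(s.min(0),3),np.round(s.max(0),3))
f0=np.array(r.get_force())
for z in np.arange(.026,-.0121,-.004):
    try: r.move_linear([*T[:2],z],speed=.05)
    except r.MotionError as ex: print(ex);break
    f=np.array(r.get_force())-f0; print(round(z,3),np.round(f,1))
    if abs(f[2])>3: break
p,d=r.camera("wrist"); cv2.imwrite("pics/w4.png",p)
p,d=r.camera("scene"); cv2.imwrite("pics/s4.png",cv2.resize(p[120:240,200:360],None,fx=5,fy=5,interpolation=cv2.INTER_CUBIC));print(r.get_time_s())
```

```text
0.035 22 [-0.007 -0.013  0.044] [ 0.006 -0.012  0.045]
0.045 419 [-0.014 -0.014  0.045] [ 0.013 -0.008  0.055]
0.055 569 [-0.014 -0.014  0.055] [ 0.013 -0.008  0.065]
0.065 523 [-0.014 -0.014  0.065] [ 0.013 -0.008  0.075]
0.075 1050 [-0.022 -0.016  0.075] [0.027 0.009 0.085]
0.085 3571 [-0.038 -0.016  0.085] [0.037 0.011 0.095]
0.095 5659 [-0.046 -0.019  0.095] [0.045 0.007 0.105]
0.105 7994 [-0.054 -0.02   0.105] [0.053 0.006 0.115]
0.115 11680 [-0.062 -0.02   0.115] [0.061 0.005 0.125]
0.125 15077 [-0.063 -0.022  0.125] [ 0.063 -0.003  0.135]
0.026 [ 0.1  0.  -0.6]
0.022 [ 0.2  0.7 -1.1]
0.018 [-1.1 -0.  -0.9]
0.014 [ 0.2 -0.2 -0.6]
0.01 [-1.3  0.5 -0.3]
0.006 [-1.3 -0.9 -0.5]
0.002 [-0.5 -0.5 -0.5]
-0.002 [-0.6 -0.8 -0.7]
-0.006 [-0.4  0.3 -0.1]
-0.01 [-0.7  0.4 -0.3]
18.2333
```

View pics/w4.png

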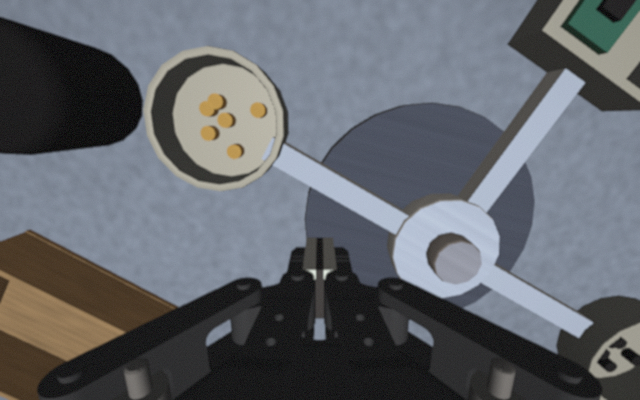

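View pics/s4.png

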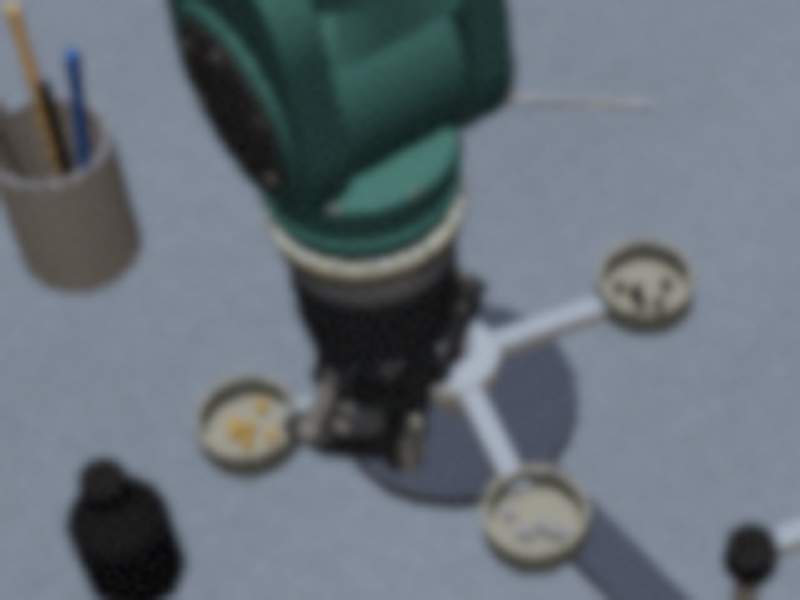

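```bash
cat >> h.py <<'E'
def fpos(C,th,s,sg):
    p=.005+.0138*abs(np.sin(th))+.0125*abs(np.cos(th)); return C+s*e(th)+sg*p*n(th)
E
python3 - <<'E'
from h import *
z=-.016
p=H0+.06*e(3.4); T=r.get_eef_pos()
r.move_linear([*T[:2],.04],speed=.25)
r.move_linear([*p,.04],speed=.25)
f0=np.array(r.get_force())
for zz in (.0,-.008,z):
    r.move_linear([*p,zz],speed=.12)
    f=np.array(r.get_force())-f0
    if abs(f[2])>4: print('contact',zz,f); raise SystemExit
a0=YAW-3.411+3*np.pi/2; tgt=YAW+3*np.pi/2-2*np.pi
ths=np.append(np.arange(a0+.05,a0-.7,-.15),a0-.7)
for i,t in enumerate(ths):
    r.move_linear([*fpos(H0,t,.056,1),z],speed=.06)
    f=np.array(r.get_force())-f0; print(round(t,2),np.round(f,1),r.get_time_s())
    if np.linalg.norm(f[:2])>8: break
pi,_=r.camera("wrist"); cv2.imwrite("pics/w5.png",pi)
E
```

```text
2.67 [-0.1  0.7  0.1] 20.6917
2.52 [0.3 0.7 0.2] 20.9833
2.37 [-1.2  1.  -0.9] 21.275
2.22 [0.4 0.3 0.5] 21.575
2.07 [-0.1 -0.2 -0.7] 21.8833
1.92 [-0.2 -0.8  0. ] 22.2
```

View pics/w5.png

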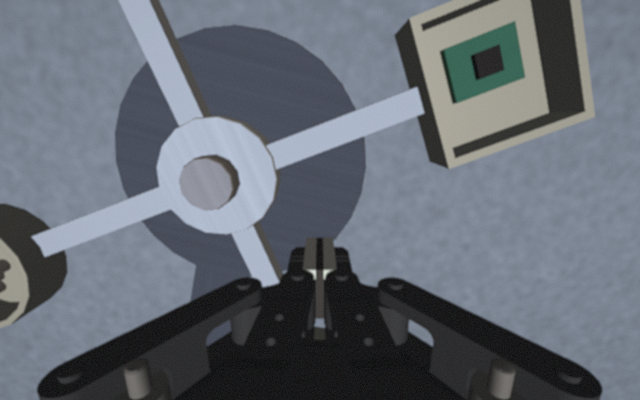

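Run:
```python
from h import *
z=-.016
f0=np.zeros(3)
a0=YAW-3.411+3*np.pi/2; tgt=YAW+3*np.pi/2-2*np.pi
ths=np.append(np.arange(a0-.85,tgt+.12,-.15),tgt+.12)
for i,t in enumerate(ths):
    r.move_linear([*fpos(H0,t,.056,1),z],speed=.07)
    f=np.array(r.get_force())-f0
    if i%3==0: print(round(t,2),np.round(f,1),r.get_time_s())
    if np.linalg.norm(f[:2])>8: print('force',t,f);break
pi,_=r.camera("wrist"); cv2.imwrite("pics/w6.png",pi)
pi,_=r.camera("scene"); cv2.imwrite("pics/s6.png",pi)
```

```text
1.77 [-0.6  1.2  0. ] 22.5417
1.32 [ 0.8  0.6 -0. ] 23.3667
0.87 [0.3 0.9 0.2] 24.175
0.42 [-0.2 -0.1  0.3] 25.0333
-0.03 [-0.6  0.9 -0.1] 25.925
```

View pics/w6.png

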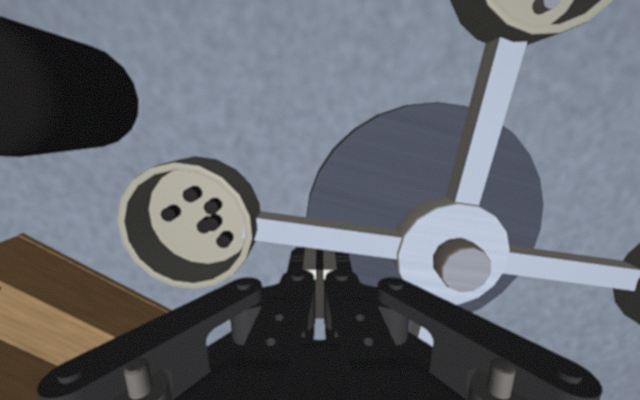

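View pics/s6.png

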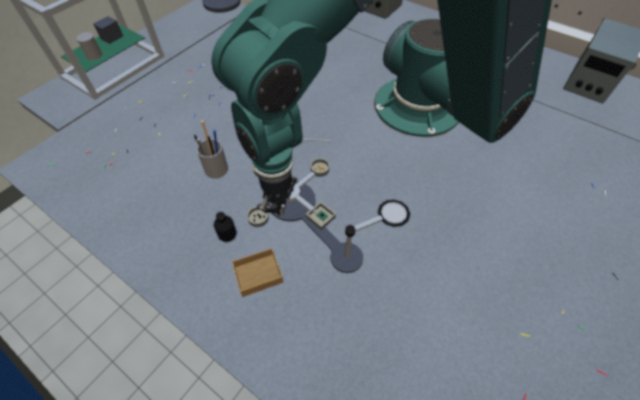

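Run:
```python
from h import *
T=r.get_eef_pos()
# back off from the arm first, then up
r.move_linear([T[0],T[1]+.006,T[2]],speed=.1)
r.move_linear([T[0],T[1]+.006,.10],speed=.2)
r.reach([.56,.10,.27],Q)
r.pause(.15)
c=cam('wrist'); pi,_=r.camera("wrist"); cv2.imwrite("pics/w7.png",pi)
np.save('c7.npy',np.concatenate([c[0].ravel(),c[1].ravel(),c[2]]))
for k,v in model([.539,-.0975,1.317,.12,1.81]).items(): print(k,np.round(proj(c,v)))
for k in ('hub_axis','square_dish','viewing_spot','post_axis','lens_center'): print(k,[(np.round(x['location'],1),round(x['confidence'],2)) for x in r.mark_of('wrist',k)[:1]])
print(r.get_time_s())
```

```text
nut [336.   4.]
post [287. 202.]
lens [374. 244.]
pdisc [296. 179.]
hdisc [334.  18.]
d0 [323. 104.]
d1 [429.  19.]
d2 [ 351. -112.]
d3 [241.  -9.]
hub_axis [(array([334.5,   8. ]), 0.7)]
square_dish [(array([320.8, 105.8]), 0.88)]
viewing_spot [(array([313.4, 102.3]), 0.97)]
post_axis [(array([288.5, 200.2]), 0.96)]
lens_center [(array([375.4, 244.2]), 0.89)]
28.6917
```

View pics/w7.png

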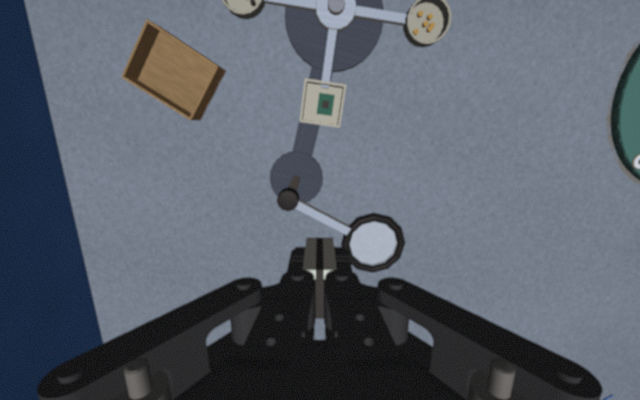

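Run:
```python
from h import *
v=np.load('c7.npy'); c=(v[:9].reshape(3,3),v[9:18].reshape(3,3),v[18:])
o={'nut':(336,4),'d0':(323.5,103.5),'d1':(428,21),'post':(288,199),'pdisc':(296,177),'lens':(374,242.5)}
u,res=fit([(c,o)],[.539,-.0975,1.317,.12,1.81]); print(np.round(u,4),np.round(res,1).tolist())
p=cv2.imread('pics/w7.png'); cv2.imwrite('pics/w7c.png',cv2.resize(p[0:260,200:460],None,fx=2.3,fy=2.3,interpolation=cv2.INTER_CUBIC))
```

```text
[ 0.5385 -0.0983  1.3166  0.1009  1.7987] [[0.6, -1.1], [-1.6, -0.2], [1.1, -0.7], [-0.8, 1.8], [-0.2, 1.5], [0.4, 0.3]]
```

View pics/w7c.png

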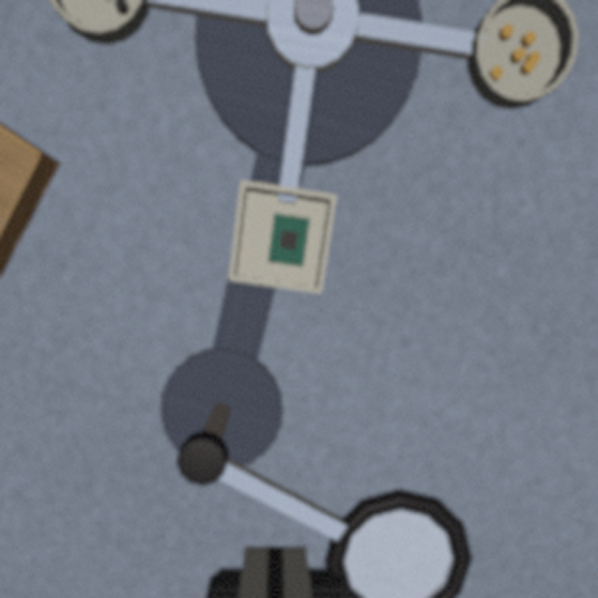

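```bash
cat >> h.py <<'E'
def look(name):
    r.pause(.15); c=cam('wrist'); p,_=r.camera('wrist'); cv2.imwrite(f'pics/{name}.png',p)
    np.save(f'{name}.npy',np.concatenate([c[0].ravel(),c[1].ravel(),c[2]])); return c,p
def lcam(name):
    v=np.load(f'{name}.npy'); return (v[:9].reshape(3,3),v[9:18].reshape(3,3),v[18:])
E
python3 - <<'E'
from h import *
z=-.016; tgt=YAW+3*np.pi/2-2*np.pi
s=fpos(H0,tgt+.4,.056,1); g=fpos(H0,tgt+.019,.056,1)
r.reach([*s,.08],Q)
r.move_linear([*s,z],speed=.12); f0=np.array(r.get_force())
r.move_linear([*g,z],speed=.04); print(np.array(r.get_force())-f0, r.get_eef_pos()-[*g,z])
b=g+np.array([0,.006])
r.move_linear([*b,z],speed=.1); r.move_linear([*b,.10],speed=.25)
r.reach([.56,.06,.25],Q)
look('w8'); print(r.get_time_s())
p=cv2.imread('pics/w8.png'); cv2.imwrite('pics/w8c.png',cv2.resize(p[0:240,180:450],None,fx=2.4,fy=2.4,interpolation=cv2.INTER_CUBIC))
E
```

```text
[ 1.0115194  -0.5009463  -0.46492576] [-1.82449776e-05 -1.12178146e-04 -2.64525675e-05]
33.2667
```

View pics/w8c.png

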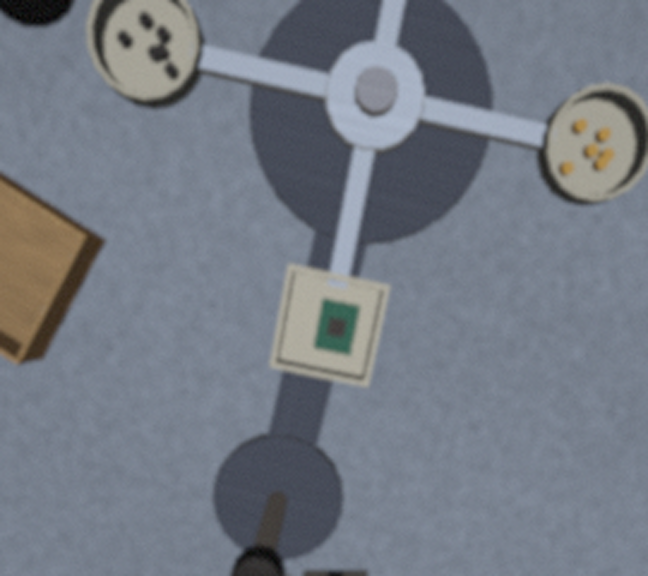

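Run:
```python
from h import *
c=lcam('w8'); g=lambda x,y:(180+x/2.4,y/2.4)
o={'nut':g(376,89),'d0':g(330.3,325),'d1':g(598,144),'d3':g(149,44),'pdisc':g(278.5,496),'post':g(258,568)}
u,res=fit([(c,o)],[.539,-.0975,1.317,.0,1.81]); print(np.round(u,4),np.round(res,1).tolist())
# independent, local heights
P=lambda k,z:at_z(c,o[k],z)[:2]
N,D,B=P('nut',.062),P('d0',.058),P('pdisc',.012); print(N,D,B,np.linalg.norm(D-N),np.linalg.norm(B-N))
ang=lambda v:np.arctan2(v[1],v[0]); print('c dish',ang(D-N)-ang(B-N),'c d1d3',ang(P('d1',.058)-P('d3',.058))+np.pi/2-ang(B-N))
```

```text
[ 0.5383 -0.0984  1.3199  0.0463  1.81  ] [[0.6, -0.1], [-0.0, 0.5], [1.7, -0.7], [-2.4, -2.6], [-0.1, 1.5], [-0.3, 5.9]]
[ 0.53894752 -0.09825998] [0.56061474 0.00867415] [0.59269633 0.11245139] 0.10910717318731535 0.21745853517817734
c dish 0.04984099026735289 c d1d3 3.191073570671992
```

Run:
```python
from h import *
z=-.016; tgt=YAW+3*np.pi/2-2*np.pi
s=fpos(H0,tgt+.3,.056,1); g=fpos(H0,tgt-.029,.056,1)
r.reach([*s,.08],Q)
r.move_linear([*s,z],speed=.12)
r.move_linear([*g,z],speed=.04)
b=g+np.array([0,.006])
r.move_linear([*b,z],speed=.1); r.move_linear([*b,.10],speed=.25)
r.reach([.56,.06,.25],Q)
look('w9'); print(r.get_time_s())
p=cv2.imread('pics/w9.png'); cv2.imwrite('pics/w9c.png',cv2.resize(p[0:240,180:450],None,fx=2.4,fy=2.4,interpolation=cv2.INTER_CUBIC))
```

```text
37.6
```

View pics/w9c.png

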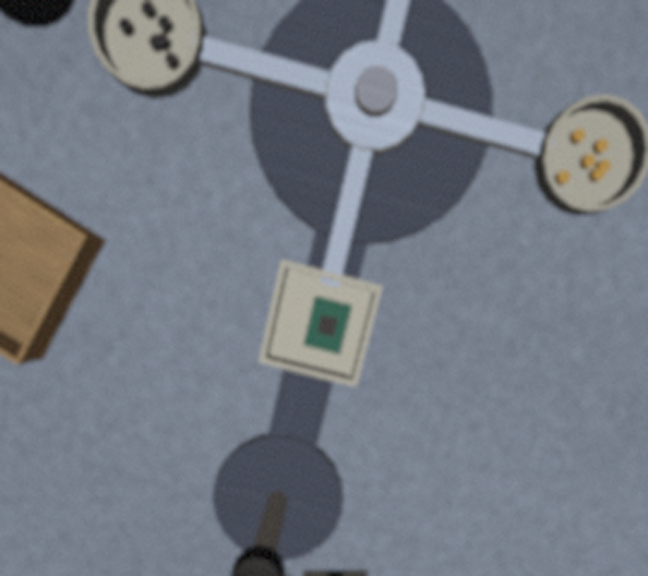

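Run:
```python
from h import *
c=lcam('w9'); g=lambda x,y:(180+x/2.4,y/2.4)
o={'nut':g(376,89),'d0':g(320,323.5),'d1':g(595,154),'d3':g(149,34),'pdisc':g(278.5,496)}
P=lambda k,z:at_z(c,o[k],z)[:2]
N,D,B=P('nut',.062),P('d0',.058),P('pdisc',.012); V=N+.11*(B-N)/np.linalg.norm(B-N); print(N,D,B,V,D-V)
ang=lambda v:np.arctan2(v[1],v[0]); print('c dish',ang(D-N)-ang(B-N),'c d1d3',ang(P('d1',.058)-P('d3',.058))-np.pi/2-ang(B-N), ang(B-N))
c2=g
# post via bar edges on table
b1,b2=[at_z(c,g(*q),.010)[:2] for q in ((342.5,238),(294.5,435))]; print('bar dir',ang(b2-b1), 'offset of nut from bar line',np.cross(b2-b1,N-b1)/np.linalg.norm(b2-b1))
print([ (x['location'],at_z(c,x['location'],.058)) for k in('square_dish','viewing_spot') for x in r.mark_of('wrist',k)[:1]])
```

```text
[ 0.53894996 -0.09827445] [0.56584391 0.00789684] [0.59270245 0.1124345 ] [0.56614049 0.00831202] [-0.00029658 -0.00041519]
c dish 0.0016868568690939778 c d1d3 0.009848424713504667 1.321020611127179
bar dir 1.3187792371565503 offset of nut from bar line -0.001153318642398333
[([313.6, 137.1], array([0.56554169, 0.01065027, 0.058     ])), ([312.7, 135.4], array([0.56662195, 0.00861851, 0.058     ]))]<stdin>:9: DeprecationWarning: Arrays of 2-dimensional vectors are deprecated. Use arrays of 3-dimensional vectors instead. (deprecated in NumPy 2.0)
```

```bash
cat >> h.py <<'E'
P0=np.array([.5934,.1150]); YM=1.3195
E
python3 - <<'E'
from h import *
z=.074
A=lambda m:YM+np.pi-m
s=fpos(P0,A(1.81)-.6,.044,-1)
r.reach([*s,.17],Q)
r.move_linear([*s,z],speed=.12); f0=np.array(r.get_force()); print(f0)
for i,m in enumerate(np.append(np.arange(1.85,.2,-.15),.10)):
    r.move_linear([*fpos(P0,A(m),.044,-1),z],speed=.06)
    f=np.array(r.get_force())-f0
    if i%2==0: print(round(m,2),np.round(f,1),r.get_time_s())
    if np.linalg.norm(f[:2])>7: print('force',m,f);break
    if i==4: p,_=r.camera('wrist'); cv2.imwrite('pics/w10a.png',p)
look('w10')
E
```

```text
[-0.10356955  0.91452762  0.64776468]
1.85 [ 0.8 -1.4 -0. ] 39.8583
1.55 [-0.2 -0.4 -0.1] 40.4417
1.25 [ 0.  -1.5 -0.1] 41.0167
0.95 [ 0.7 -1.  -0.9] 41.5667
0.65 [ 0.2 -0.4 -0.7] 42.0917
0.35 [ 0.2 -0.9 -1.5] 42.6417
0.1 [-0.7  0.1 -1.2] 43.175
```

View pics/w10.png

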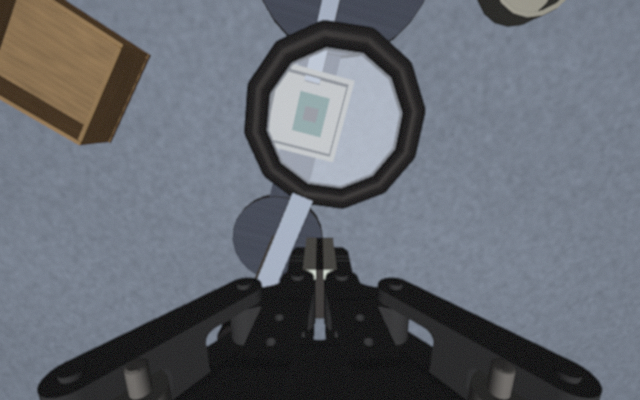

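Run:
```python
from h import *
c=lcam('w10'); L=at_z(c,(335,114),.132)[:2]; v=L-P0
a=np.arctan2(v[1],v[0]); print(L,np.linalg.norm(v),'m',(YM+np.pi-a+np.pi)%(2*np.pi)-np.pi)
print(at_z(c,(311,115),.058))
print([(x['location'],x['confidence'],at_z(c,x['location'],.13)) for x in r.mark_of('wrist','lens_center')[:1]])
```

```text
[0.5503335  0.01035061] 0.11316456271625829 m 0.13911115128049723
[0.56185722 0.00964108 0.058     ]
[([335.4, 119.7], 0.72, array([0.55004124, 0.01254895, 0.13      ]))]
```

Run:
```python
from h import *
z=.074
A=lambda m:YM+np.pi-m
g=fpos(P0,A(-.033),.044,-1)
r.move_linear([*g,z],speed=.04)
b=g-np.array([.012,0])
r.move_linear([*b,z],speed=.1); r.move_linear([*b,.20],speed=.25)
r.reach([.56,.10,.30],Q)
look('w11')
p=cv2.imread('pics/w11.png'); cv2.imwrite('pics/w11c.png',cv2.resize(p[0:240,180:450],None,fx=2.4,fy=2.4,interpolation=cv2.INTER_CUBIC))
print(r.get_time_s())
```

```text
45.375
```

View pics/w11c.png

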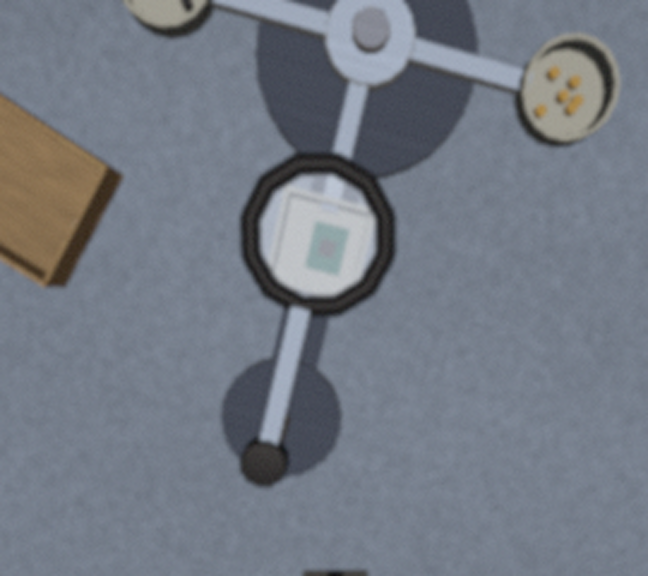

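Run:
```python
from h import *
c=lcam('w11'); g=lambda x,y:(180+x/2.4,y/2.4)
Pt=lambda q,z:at_z(c,g(*q),z)[:2]
L=Pt((318,234),.133); C=Pt((264,461),.139); N=Pt((371,27),.062); B=Pt((281.5,416),.012); D1=Pt((567,90),.058)
arm=[Pt((300,309),.135),Pt((270,440),.135)]
ang=lambda v:np.arctan2(v[1],v[0])
print('L',L,'C',C,'N',N,'B',B); print(np.linalg.norm(L-C),np.linalg.norm(B-N))
y=ang(B-N); w=lambda x:(x+np.pi)%(2*np.pi)-np.pi
print('yaw',y,'m from lens/collar',w(y+np.pi-ang(L-C)),'from P0',w(YM+np.pi-ang(L-P0)),'arm',w(y+np.pi-ang(arm[0]-arm[1])),'c d1',w(ang(D1-N)-np.pi*1.5-y))
V=N+.11*np.array([np.cos(YM),np.sin(YM)]); print('lens-view',L-V,'V',V)
```

```text
L [0.56556882 0.00736652] C [0.59274311 0.11285066] N [ 0.5387243  -0.09827311] B [0.59274456 0.11277985]
0.10892817451180073 0.2178566948231222
yaw 1.3202199962572103 m from lens/collar 0.0015563515962107033 from P0 0.0017352123886578141 arm -0.005083591957593114 c d1 3.127036547061822
lens-view [-0.00050806 -0.00090537] V [0.56607688 0.00827189]
```

Run:
```python
from h import *
r.reach([.30,-.35,.33],Q)
r.pause(.2)
p,_=r.camera('top'); cv2.imwrite('pics/t12.png',cv2.resize(p[90:330,180:500],None,fx=2.4,fy=2.4,interpolation=cv2.INTER_CUBIC))
c=cam('top')
for k,z in dict(stand=0,hub_axis=.043,square_dish=.058,viewing_spot=.058,post_axis=.13,lens_center=.13,flux_bottle=0,card_box=0,screwdriver=0).items():
    print(k,[(np.round(x['location']),round(x['confidence'],2),np.round(at_z(c,x['location'],z),3)) for x in r.mark_of('top',k)[:1]])
print(r.get_time_s())
```

```text
stand [(array([363., 210.]), 0.83, array([ 0.546, -0.105,  0.   ]))]
hub_axis [(array([362., 208.]), 0.71, array([ 0.544, -0.098,  0.043]))]
square_dish [(array([308., 196.]), 0.62, array([0.564, 0.008, 0.058]))]
viewing_spot [(array([308., 193.]), 0.74, array([0.569, 0.008, 0.058]))]
post_axis [(array([242., 167.]), 0.82, array([0.599, 0.123, 0.13 ]))]
lens_center [(array([304., 186.]), 0.93, array([0.568, 0.014, 0.13 ]))]
flux_bottle [(array([391., 132.]), 0.71, array([ 0.719, -0.166,  0.   ]))]
card_box [(array([326., 114.]), 0.69, array([ 0.757, -0.025,  0.   ]))]
screwdriver [(array([418., 305.]), 0.97, array([ 0.357, -0.213,  0.   ]))]
47.9583
```

View pics/t12.png

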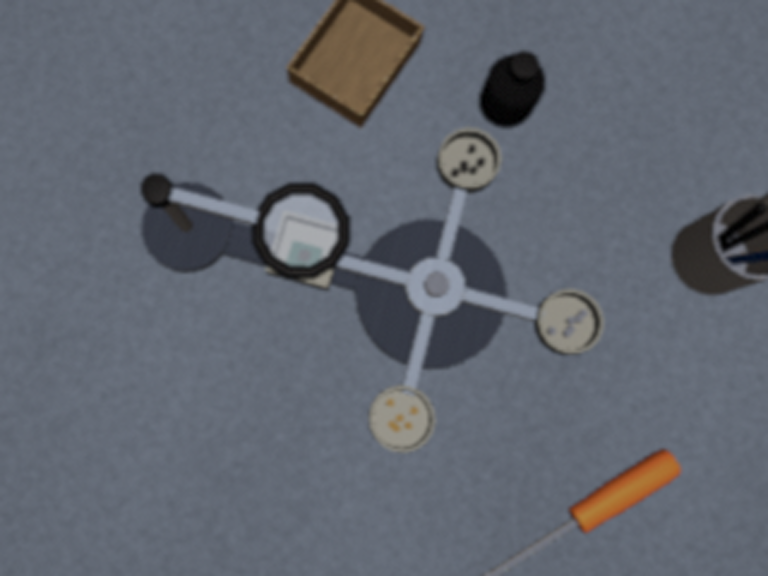

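Run:
```python
from h import *
c=cam('top'); Pt=lambda x,y,z:at_z(c,(180+x/2.4,90+y/2.4),z)[:2]
ang=lambda v:np.arctan2(v[1],v[0]); w=lambda x:(x+np.pi/4)%(np.pi/2)-np.pi/4
N,B=Pt(436,284,.062),Pt(188,228,.012); C,L=Pt(156,188,.139),Pt(301,230,.133)
d1,d3,d2=Pt(402,419,.058),Pt(469,160,.058),Pt(569,322,.058)
for nm,y in (('disc',ang(B-N)),('collar',ang(C-N)),('YM',YM)): print(nm,y,'c',w(ang(d1-d3)-y),w(ang(d2-N)-y),'m',w(y-ang(L-C)),np.linalg.norm(L-C))
print(L-N-.11*np.array([np.cos(YM),np.sin(YM)]))
r.job_done(); print(r.get_time_s())
```

```text
disc 1.3259434296610382 c -0.0043169803244662575 -0.01172315868767182 m 0.012467530450349873 0.10995042268735658
collar 1.3172249802230418 c 0.004401469113529899 -0.0030047092496752192 m 0.0037490810123532725 0.10995042268735658
YM 1.3195 c 0.0021264493365720227 -0.0052797290266335395 m 0.006024100789311593 0.10995042268735658
[-0.00043048 -0.00101553]
the job is handed in; nothing more can be done
the job is handed in; nothing more can be done
```

I pushed the carousel round clockwise until the square dish stood over the foot bar. Only then did I push the magnifier's arm counter-clockwise until its lens was over that dish. I backed the robot clear and handed the job in a little after 48 s, within the 72 s limit.

**Final checks:**
- **Carousel:** it is within about 0.01 rad of target. The dish centre was measured less than 1 mm from the viewing spot.
- **Magnifier:** it is within about 0.01 rad of target. The lens centre is about 1 mm from over the dish.
- **Stand:** I measured no shift beyond about 2 mm. Sideways forces at the pushing moves where I read them stayed around 1–2 N.
- **Bystanders:** the bottle, box and screwdriver were found within 8 mm of their first readings, about the networks' own scatter. I checked the pen cup only by eye in the last picture, and it looked unmoved.

**What disagreed:**
- **Finger length:** the shut fingertips end about 44 mm short of the stated TCP. My first sweep passed over the arms without touching them, so I lowered the path and repeated it. I used the same offset for the magnifier.
- **First carousel pushes:** after the first stop I read 0.10 rad from target. The next push left it about 0.05 rad short, so a third small push finished it.
- **Round-dish reading:** one reading from a round dish put the carousel 0.015 rad off. The last top view, using two independent measures, put it within about 0.012 rad.
- **Network marks:** the networks' marks for the lens and post in the last top view differ from my own measurements by up to 9 mm. I relied on my own.

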